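# Restock the oil tins in the display tray

### The arm

A 6-joint arm with a two-finger parallel gripper is mounted at the origin on the work surface. World frame = base frame: x ahead of the robot, y to its left, z up, the work surface at z = 0. Lengths are in m, angles in rad, forces in N, time in s.
With the tool pointing down it reaches from about 0.3 to 0.875 m from the base axis. Payload 6.4 kg.
Tool frame: the origin (TCP) lies at the very end of the fingers, on their centre line; the grasp point (between the pads) lies 19 mm behind it; z points along the fingers, y is the line along which they close (so a half turn about z gives the same grasp; the last joint's range is limited). The gripper opens to 88 mm and grips with 3 to 60 N. Pads are 18 mm wide; open, the fingers measure 123 mm over their backs; the gripper's body (75 mm by 187 mm) begins 45 mm behind the grasp point.
Start: joints at [1.001, 0.181, 1.607, -0, 1.354, -0.206], TCP at [0.205, 0.537, 0.239] pointing down, gripper open.
Joint ranges: [-2.99, 2.99], [-0.89, 2.07], [0.3, 2.58], [-1.14, 4.28], [0, 2.63], [-3.12, 3.12]. Speed limits (rad/s): [2.57, 2.57, 3.01, 3.14, 3.14, 3.14].

### API

Orientations are given as a unit quaternion [w, x, y, z].
In Python, from rig import env gives the robot as it stands.
- The arm moves only by the tool jog_arm, never from a script. Its argument "increments" is text: rows parted by semicolons, each of 5 numbers parted by spaces: the finger opening in m, from 0 to 0.0881, then the shift along the tool's x, y, z in m, then the turn about the tool's z in degrees. A call has 1 to 8 rows; each row is the pose to reach, as a shift and turn from the pose commanded when the call began, along the tool's axes at that moment; what a row does not reach only later rows make up. A row lasts 1/8 s, in which the tool goes at most 62.5 mm and 10.7 degrees, less where a joint would pass 70% of its speed; a pose out of reach is approached as far as the arm can. A call with a gripper value outside its range is refused whole. The fingers move at their own pace and stop on an object; "grip_force" is the grip in N (left out, the last holds). Time passes only in rows, so rows that repeat a pose let the fingers close. It gives the time, the measured TCP pose, the force, the opening and the grip force at its end, in the units of the state.
- env.read_state(): the state, without advancing time (a new reading comes with each control period).
- env.grab_frame(name): name is "scene" or "top"; returns the picture (384x512x3 uint8, blue, green, red); there is no depth.
- env.calibration(name): a dict with "fx", "fy", "cx", "cy" (pixels), "extrinsics" (4x4, takes a point from camera to world coordinates). Camera axes: x right, y down, z forward; pixel columns grow to the right and rows downward; lengths in m; the calibration is good to about 2 mm. A picture is of the moment at which its call begins. calibration takes no time and is no camera call.
- env.job_done(): hands the job in; it is judged then, once.
The state is a dict: "time": time; "qpos": joint angles; "dq": joint speeds; "joint_torque": joint torques, N m; "position": TCP position; "eef_rot": TCP orientation; "ft_force": force on the tool from outside, world axes, zero at the start; "wrist_torque": the same for the moment, N m; "grip_width": finger opening in m; "grip_force": force on a finger pad.
Only numpy, scipy, OpenCV 4.12 (cv2) and the standard library are available. Lean on these libraries where they do the work, as an engineer would, in place of code of your own. Each camera call takes 0.05 s, during which the arm holds its last target. There are 200 camera calls.

### The job

Put the oil tin that stands alone on the counter into the gap in the middle of the row in the wooden tray, with its red cap on the same side as the others': fully down on the tray's floor, upright and square between its neighbours. They have crept into the gap and it is too narrow as it stands; there is room once both pairs are eased back to the rack's steel end plates. Do not force, dent, lift or tip any tin, and leave the jars and the bottle alone.

Things in the scene. Friction and masses are not known exactly. Their poses are not given: they have to be found in the camera images.
- tin: the tin to put in, standing alone on the counter, cap roughly towards the robot; a slim rectangular olive-green oil tin with yellow labels, 60 (x) x 50 (y) x 75 mm high plus a red screw cap (20 mm wide, 6 mm high) on the top, 15 mm towards -x of the centre; about 0.28 kg (varies); foot edges bevelled 2 mm; origin at the centre of its underside, z up
- tin_cap (a point): centre of the top of that tin's red cap, 81 mm above its underside and 15 mm to its -x
- tray: light wooden display tray, fixed; 82 (x) x 290 (y) mm outside, 66 mm inside across; origin at the centre of its underside, the row runs along its y; floor 8 mm thick, rim 30 mm above the counter. A steel rack in it has two upright end plates 254 mm apart (tops at 66 mm); it is fixed off-centre by up to 5 mm either way along the row, differently each time and not reported.
- tray_mid (a point): middle of the tray's floor. Two tins on each side, caps to -x, loose, 0 to 11 mm short of the end plates. The gap here is 39 to 43 mm wide at the start, centred within 1 mm, 54 mm with both pairs pushed back to their plates, then up to 5 mm off-centre. Pushing a pair low down (within 30 mm of the floor) takes 2 to 6 N; pushed higher up, a tin may rock instead of slide, and rock back; at its plate the force rises sharply.
- row1: tin of the row, at the tray's +y end; same size, frame and weight range as the tin to put in; loose, standing on the tray's floor, its axes along the tray's
- row2: tin of the row, at the +y side of the middle gap; same size, frame and weight range as the tin to put in; loose, standing on the tray's floor, its axes along the tray's
- row3: tin of the row, at the -y side of the middle gap; same size, frame and weight range as the tin to put in; loose, standing on the tray's floor, its axes along the tray's
- row4: tin of the row, at the tray's -y end; same size, frame and weight range as the tin to put in; loose, standing on the tray's floor, its axes along the tray's
- jar_a: bystander: amber jar with an orange lid, 68 mm wide, 85 mm high; origin at the centre of its underside
- jar_b: bystander: terracotta-coloured jar with a white lid, 68 mm wide, 85 mm high; origin at the centre of its underside
- bottle: bystander: green glass bottle with a black cap, 74 mm wide, 220 mm high; origin at the centre of its underside

How it is judged:
On the way:
1. the tin is lifted over the row (z of tin in the frame of tray above 0.085 m and horizontal distance between tin and tray below 0.08 m), for 0.1 s.
At the end, for the whole second after the job is handed in: The tin stands in the middle gap, within 12 mm of the tray's middle along the row and 8 mm across, cap to the tray's -x. All five tins rest on the floor (undersides under 12 mm), tilted under 0.08 rad, square within 0.12 rad; the four neighbours keep their places, two on each side (y of tin in the frame of tray between -0.012 and 0.012 m and x of tin in the frame of tray between -0.008 and 0.008 m and x of tin_cap in the frame of tray below -0.003 m and z of each of tin, row1, row2, row3, row4 in the frame of tray below 0.012 m and angle between each of tin, row1, row2, row3, row4's own z axis and vertical below 0.08 rad and linear speed of each of tin, row1, row2, row3, row4 below 0.02 m/s and angle between the y axis of each of tin, row1, row2, row3, row4 and the y axis of tray, either way round below 0.12 rad and y of row1 in the frame of tray between 0.09 and 0.112 m and y of row2 in the frame of tray between 0.04 and 0.062 m and y of row3 in the frame of tray between -0.062 and -0.04 m and y of row4 in the frame of tray between -0.112 and -0.09 m); the robot touches nothing.
It fails at once if a tin of the row is lifted more than 15 mm or tipped more than about 14 degrees (z of any of row1, row2, row3, row4 in the frame of tray above 0.023 m or angle between any of row1, row2, row3, row4's own z axis and vertical above 0.25 rad).
It fails at once if a tin of the row is pressed with more than 35 N by the tin being put in or by the robot (contact force between any of tin, the fingers, the arm and row1 above 35 N or contact force between any of tin, the fingers, the arm and row2 above 35 N or contact force between any of tin, the fingers, the arm and row3 above 35 N or contact force between any of tin, the fingers, the arm and row4 above 35 N).
It fails at once if a jar or the bottle is moved more than 20 mm or tipped (distance of any of jar_a, jar_b, bottle from where it was at the start of the episode above 0.02 m or angle between any of jar_a, jar_b, bottle's own z axis and vertical above 0.2 rad).
It also fails if it takes over 58 s, if anything falls off the work surface, if the arm or the gripper's body presses on something with over 40 N, if the wrist force passes 120 N, or if a joint passes its speed limit or range.

## Working session

There is one attempt and no reset: what is moved stays moved. The work goes in short steps, Python scripts to look and compute and a tool call to move; the robot and the scene stay as the last step left them, time stands still between calls to the robot, and variables do not carry over. Pictures are saved under pics/ and viewed, at most 10 in all, crops included, and the job is handed in when it is done.

Besides the shell and the picture viewer there is one more tool, called by a JSON object that holds its "api" and its "payload". jog_arm: Moves the arm, as the interface text tells. Its arguments: {"type":"object","properties":{"increments":{"type":"string"},"grip_force":{"type":"number"}},"required":["increments"]}

```bash
mkdir -p pics; cat > h.py <<'E'
import numpy as np,cv2
from rig import env
def ray(n,u,v,z):
    c=env.calibration(n);T=np.array(c["extrinsics"])
    d=T[:3,:3]@np.array([(u-c["cx"])/c["fx"],(v-c["cy"])/c["fy"],1]);o=T[:3,3]
    return o+d*(z-o[2])/d[2]
def proj(n,p):
    c=env.calibration(n);T=np.array(c["extrinsics"])
    q=T[:3,:3].T@(np.array(p)-T[:3,3]);return c["fx"]*q[0]/q[2]+c["cx"],c["fy"]*q[1]/q[2]+c["cy"]
E
python3 - <<'E'
from h import *
for n in("scene","top"):
    f=env.grab_frame(n);cv2.imwrite(f"pics/{n}0.png",f)
    c=env.calibration(n);print(n,c["fx"],np.round(c["extrinsics"],3).tolist())
    h=cv2.cvtColor(f,cv2.COLOR_BGR2HSV)
    m=(((h[...,0]<6)|(h[...,0]>174))&(h[...,1]>150)&(h[...,2]>80)).astype(np.uint8)
    k,_,s,ce=cv2.connectedComponentsWithStats(m)
    for i in range(1,k):
        if s[i,4]>15: print(s[i],ce[i].round(1),ray(n,*ce[i],.081).round(4),ray(n,*ce[i],.089).round(4))
s=env.read_state();print(s["eef_rot"],s["time"],s["ft_force"])
E
```

```text
scene 370.9939741178165 [[-0.75, 0.497, -0.436, 0.938], [0.661, 0.543, -0.518, 0.318], [-0.02, -0.677, -0.736, 0.687], [0.0, 0.0, 0.0, 1.0]]
[215 172   8   7  43] [218.4 175. ] [ 0.612  -0.2147  0.081 ] [ 0.6163 -0.2077  0.089 ]
[227 185   8   7  47] [230.6 188. ] [ 0.617  -0.1629  0.081 ] [ 0.6212 -0.1565  0.089 ]
[251 209   8   9  57] [254.5 212.8] [ 0.6245 -0.0718  0.081 ] [ 0.6287 -0.0666  0.089 ]
[265 225   9   9  66] [269.1 228.8] [ 0.6301 -0.0201  0.081 ] [ 0.6342 -0.0156  0.089 ]
[415 303  12  12 106] [420.4 308.6] [0.5534 0.2791 0.081 ] [0.5585 0.2796 0.089 ]
top 381.81369881017696 [[-0.023, -0.996, 0.091, 0.483], [-0.999, 0.025, 0.026, -0.122], [-0.028, -0.091, -0.995, 1.164], [0.0, 0.0, 0.0, 1.0]]
[227 177   6   6  30] [229.2 179.7] [ 0.6346 -0.0184  0.081 ] [ 0.6335 -0.0192  0.089 ]
[244 179   7   6  30] [247.  181.3] [ 0.6285 -0.0694  0.081 ] [ 0.6275 -0.0698  0.089 ]
[276 181   6   6  29] [278.8 183.2] [ 0.6206 -0.16    0.081 ] [ 0.6195 -0.1597  0.089 ]
[295 182   5   6  28] [297.  184.3] [ 0.6161 -0.2118  0.081 ] [ 0.6151 -0.2112  0.089 ]
[124 208   7   6  32] [127.  210.7] [0.5528 0.2767 0.081 ] [0.5523 0.2738 0.089 ]
[-2.97914689e-04  1.80874847e-01  9.83505829e-01 -6.95847327e-04] 0.1 [-0.62284767 -0.52737161 -0.69950069]
```

View pics/scene0.png

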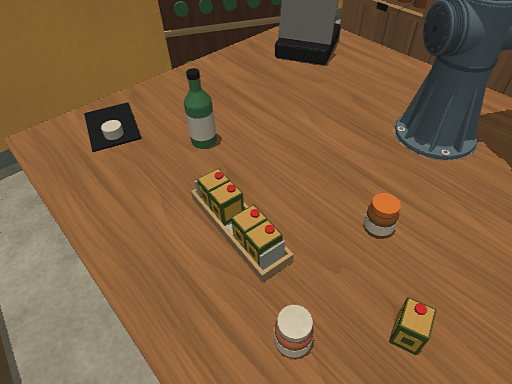

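View pics/top0.png

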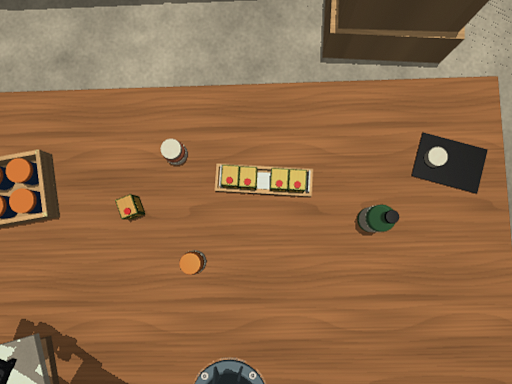

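The scene view shows the tray with its four caps at about (218,175), (231,188), (254,213) and (269,229), and the lone tin at (420,309). The top view shows the same row at u 229–297, v≈182, and the tin at (127,211). Next I triangulate the caps and find the tin's yaw.

```bash
cat > m.py <<'E'
from h import *
from scipy.optimize import least_squares
A=[(297,184.3),(278.8,183.2),(247,181.3),(229.2,179.7),(127,210.7)]
B=[(218.4,175),(230.6,188),(254.5,212.8),(269.1,228.8),(420.4,308.6)]
P=[]
for a,b in zip(A,B):
    r=least_squares(lambda p:np.r_[np.subtract(proj("top",p),a),np.subtract(proj("scene",p),b)],[.6,0,.085]);P.append(r.x);print(r.x.round(4),r.fun.round(2))
f=cv2.imread("pics/top0.png");h=cv2.cvtColor(f,cv2.COLOR_BGR2HSV)
print("hsv",h[203,125],h[180,250])
for (x0,x1,y0,y1,z) in((110,150,190,225,.075),(215,260,160,195,.083),(268,312,160,197,.083)):
    m=np.zeros(h.shape[:2],np.uint8);r=h[y0:y1,x0:x1]
    yl=(r[...,0]>17)&(r[...,0]<33)&(r[...,1]>110)&(r[...,2]>150)
    rd=((r[...,0]<8)|(r[...,0]>172))&(r[...,1]>150)
    m[y0:y1,x0:x1]=yl|rd
    k,l,s,c=cv2.connectedComponentsWithStats(m)
    for i in range(1,k):
        if s[i,4]<100: continue
        ct=cv2.findContours((l==i).astype(np.uint8),0,1)[0][0][:,0].astype(np.float32)
        w=np.array([ray("top",u,v,z)[:2] for u,v in ct],np.float32)*1000
        R=cv2.minAreaRect(w);print(s[i],np.round(R[0],1),np.round(R[1],1),round(R[2],1))
cr=cv2.resize(f[185:230,100:160],None,fx=12,fy=12,interpolation=cv2.INTER_CUBIC);cv2.imwrite("pics/crop.png",cr)
h2=[("jar_a",190,263,.085),("jar_b",171,149,.085),("bottle",391,217,.22)]
for n,u,v,z in h2: print(n,ray("top",u,v,z).round(3))
E
python3 m.py
```

```text
[ 0.615  -0.2109  0.0857] [-0.16  0.21 -0.22 -0.01]
[ 0.6196 -0.1596  0.0854] [-0.14  0.18 -0.18 -0.01]
[ 0.6273 -0.0691  0.0858] [-0.19  0.21 -0.21 -0.01]
[ 0.6329 -0.0179  0.0856] [-0.33  0.35 -0.34 -0.02]
[0.5522 0.2787 0.0786] [-0.38  0.23 -0.25 -0.  ]
hsv [ 18 153 205] [  8 172 169]
[115 195  21  23 241] [568.6 283.4] [57.5 44.8] 20.2
[222 164  17  21 288] [650.7 -20.9] [46.1 57.9] 88.4
[239 166  17  21 291] [644.6 -70.9] [44.8 57.8] 85.1
[271 168  17  21 296] [ 636.7 -161.4] [44.5 58.5] 83.8
[289 169  18  21 297] [ 632.4 -212.8] [45.5 58.9] 83.7
jar_a [0.401 0.095 0.085]
jar_b [0.728 0.148 0.085]
bottle [ 0.513 -0.427  0.22 ]
```

View pics/crop.png

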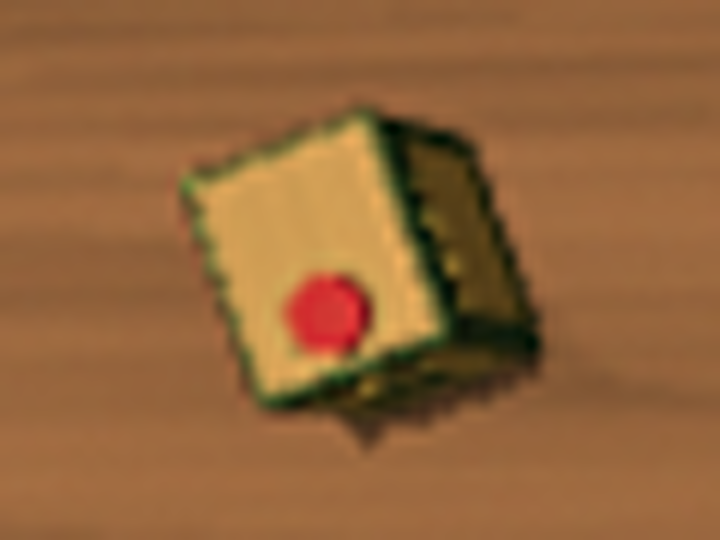

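The tin's centre is about (0.567, 0.284) with yaw 20°. The gap's middle is about (0.639, -0.1157), the tray's yaw -5.4° and the gap about 41 mm. The triangulated cap heights come out at 0.079 and 0.0856, against 0.081 and 0.089 expected, so the fit is good to about 3 mm. I go above the gap with closed fingers turned so that only their 18 mm width lies along the row.

{"api": "jog_arm", "payload": {"increments": "0 -0.638 -0.456 0.06 74.6;0 -0.638 -0.456 0.06 74.6;0 -0.638 -0.456 0.06 74.6;0 -0.638 -0.456 0.06 74.6;0 -0.638 -0.456 0.06 74.6;0 -0.638 -0.456 0.06 74.6;0 -0.638 -0.456 0.06 74.6;0 -0.638 -0.456 0.06 74.6"}}

```text
time: 1.1
position: [0.4812, 0.1203, 0.2004]
eef_rot: [-0.0, 0.741, 0.672, 0.0]
ft_force: [0.2, 1.5, 0.8]
grip_width: 0.0101
grip_force: 0.0
```

```bash
cat > go.py <<'E'
# usage: go.py x y z yaw_of_tool_y_deg -> increments
import sys
from h import *
from scipy.spatial.transform import Rotation as R
def rel(t,yaw):
    s=env.read_state();q=s["eef_rot"];M=R.from_quat([q[1],q[2],q[3],q[0]]).as_matrix()
    y=np.degrees(np.arctan2(M[1,1],M[0,1]));d=M.T@(np.array(t)-s["position"])
    print("t",s["time"],"pos",np.round(s["position"],4),"yawy",round(y,2),"tilt",np.round(M[:2,2],4),"F",np.round(s["ft_force"],2),"w",round(s["grip_width"],4))
    print("INC",d.round(4),"turn",round((y-yaw+90)%180-90,2))
if __name__=="__main__":
    a=list(map(float,sys.argv[1:]));rel(a[:3],a[3])
E
python3 go.py .639 -.1157 .13 -5.4
```

```text
t 1.1 pos [0.4812 0.1203 0.2004] yawy -5.57 tilt [0.0001 0.0002] F [0.22 1.55 0.85] w 0.0101
INC [-0.2196  0.18    0.0703] turn -0.17
```

{"api": "jog_arm", "payload": {"increments": "0 -0.2196 0.18 0.03 -0.2;0 -0.2196 0.18 0.03 -0.2;0 -0.2196 0.18 0.03 -0.2;0 -0.2196 0.18 0.05 -0.2;0 -0.2196 0.18 0.07 -0.2;0 -0.2196 0.18 0.07 -0.2;0 -0.2196 0.18 0.07 -0.2;0 -0.2196 0.18 0.07 -0.2"}}

```text
time: 2.1
position: [0.6391, -0.1125, 0.132]
eef_rot: [0.001, 0.738, 0.675, 0.0]
ft_force: [-1.0, 0.3, -0.2]
grip_width: 0.0001
grip_force: 0.0
```

```bash
python3 go.py .639 -.1157 .1 -5.4; python3 - <<'E'
from h import *
a=env.grab_frame("scene")[140:300,170:330];b=env.grab_frame("top")[140:220,200:330]
cv2.imwrite("pics/c1.png",np.hstack([cv2.resize(a,(400,400),interpolation=2),cv2.resize(b,(390,240),interpolation=2)[:400] if 0 else cv2.copyMakeBorder(cv2.resize(b,(390,240),interpolation=2),0,160,0,0,0)]))
E
```

```text
t 2.1 pos [ 0.6391 -0.1125  0.132 ] yawy -5.17 tilt [ 0.0016 -0.0005] F [-0.98  0.34 -0.22] w 0.0001
INC [-0.0032  0.0002  0.032 ] turn 0.23
```

View pics/c1.png

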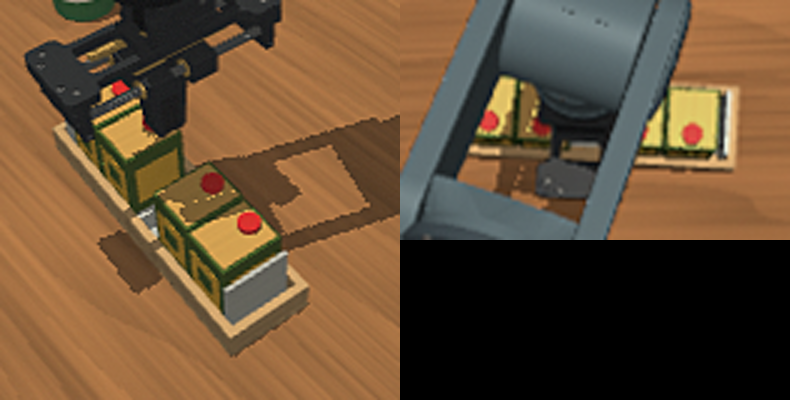

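{"api": "jog_arm", "payload": {"increments": "0 0 0 0 0;0 0 0 0.03 0;0 0 0 0.045 0;0 0 0 0.06 0;0 0 0 0.075 0;0 0 0 0.09 0;0 0 0 0.098 0;0 0 0 0.098 0"}}

```text
time: 3.2
position: [0.6384, -0.1134, 0.0317]
eef_rot: [-0.001, 0.739, 0.674, -0.0]
ft_force: [0.2, -1.0, 0.3]
grip_width: 0.0006
grip_force: 0.0
```

```bash
python3 go.py .639 -.1157 .032 -5.4
```

```text
t 3.2 pos [ 0.6384 -0.1134  0.0317] yawy -5.25 tilt [-0.0013  0.0005] F [ 0.23 -0.99  0.25] w 0.0006
INC [-0.0022  0.0008 -0.0003] turn 0.15
```

{"api": "jog_arm", "payload": {"increments": "0 0.004 0 0 0;0 0.008 0 0 0;0 0.009 0 0 0;0 0.01 0 0 0;0 0.011 0 0 0;0 0.012 0 0 0;0 0.012 0 0 0"}}

```text
time: 4.08
position: [0.6404, -0.1026, 0.033]
eef_rot: [0.001, 0.739, 0.674, -0.0]
ft_force: [0.2, -5.1, 1.9]
grip_width: 0.0003
grip_force: 2.7
```

{"api": "jog_arm", "payload": {"increments": "0 0.001 0 0 0;0 0.002 0 0 0;0 0.003 0 0 0;0 0.003 0 0 0"}}

```text
time: 4.58
position: [0.6409, -0.1026, 0.0332]
eef_rot: [0.003, 0.739, 0.674, -0.001]
ft_force: [-1.3, -16.2, 0.5]
grip_width: 0.0004
grip_force: 7.9
```

{"api": "jog_arm", "payload": {"increments": "0 -0.006 0 0 0;0 -0.012 0 0 0;0 -0.018 0 0 0;0 -0.022 0 0 0;0 -0.025 0 0 0;0 -0.027 0 0 0;0 -0.028 0 0 0;0 -0.028 0 0 0"}}

```text
time: 5.58
position: [0.6377, -0.1263, 0.0326]
eef_rot: [-0.0, 0.739, 0.674, 0.0]
ft_force: [-1.3, 0.1, -0.6]
grip_width: 0.0003
grip_force: 0.3
```

{"api": "jog_arm", "payload": {"increments": "0 -0.001 0 0 0;0 -0.002 0 0 0;0 -0.003 0 0 0;0 -0.004 0 0 0"}}

```text
time: 6.08
position: [0.6372, -0.1303, 0.0325]
eef_rot: [-0.0, 0.739, 0.674, 0.0]
ft_force: [-0.5, 3.5, 0.7]
grip_width: 0.0003
grip_force: 1.6
```

{"api": "jog_arm", "payload": {"increments": "0 -0.001 0 0 0;0 -0.002 0 0 0;0 -0.003 0 0 0;0 -0.004 0 0 0"}}

```text
time: 6.58
position: [0.6369, -0.1345, 0.0326]
eef_rot: [-0.0, 0.739, 0.674, 0.0]
ft_force: [0.7, 4.2, 0.6]
grip_width: 0.0001
grip_force: 1.6
```

{"api": "jog_arm", "payload": {"increments": "0 -0.001 0 0 0;0 -0.002 0 0 0;0 -0.003 0 0 0"}}

```text
time: 6.95
position: [0.6366, -0.1351, 0.0326]
eef_rot: [-0.001, 0.739, 0.674, 0.001]
ft_force: [0.3, 15.1, 4.4]
grip_width: 0.0003
grip_force: 7.3
```

{"api": "jog_arm", "payload": {"increments": "0 0.01 0 0 0;0 0.019 0 0 0;0 0.019 0 -0.05 0;0 0.019 0 -0.1 0;0 0.019 0 -0.13 0;0.02 0.019 0 -0.15 0;0.03 0.019 0 -0.15 0"}}

```text
time: 7.82
position: [0.6392, -0.1189, 0.1839]
eef_rot: [0.001, 0.739, 0.674, 0.001]
ft_force: [-0.2, -0.3, 0.3]
grip_width: 0.0181
grip_force: 0.0
```

```bash
python3 go.py .567 .2837 .18 20.2
```

```text
t 7.825 pos [ 0.6392 -0.1189  0.1839] yawy -5.25 tilt [ 0.0025 -0.0012] F [-0.17 -0.26  0.28] w 0.0181
INC [ 0.3943 -0.1087  0.0032] turn -25.45
```

{"api": "jog_arm", "payload": {"increments": "0.088 0.394 -0.109 0.003 -25.5;0.088 0.394 -0.109 0.003 -25.5;0.088 0.394 -0.109 0.003 -25.5;0.088 0.394 -0.109 0.003 -25.5;0.088 0.394 -0.109 0.003 -25.5;0.088 0.394 -0.109 0.003 -25.5;0.088 0.394 -0.109 0.003 -25.5;0.088 0.394 -0.109 0.003 -25.5"}}

```text
time: 8.82
position: [0.5638, 0.2859, 0.1771]
eef_rot: [-0.001, 0.57, 0.822, -0.001]
ft_force: [0.1, -0.2, -0.8]
grip_width: 0.0881
grip_force: 0.0
```

{"api": "jog_arm", "payload": {"increments": "0.088 0 0 0 0;0.088 0 0 0 0;0.088 0 0 0 0"}}

```text
time: 9.2
position: [0.5663, 0.2826, 0.1795]
eef_rot: [-0.0, 0.572, 0.82, -0.0]
ft_force: [-0.0, 0.2, 0.6]
grip_width: 0.088
grip_force: 0.0
```

```bash
python3 go.py .567 .2837 .03 20.2; python3 - <<'E'
from h import *
f=env.grab_frame("top");cv2.imwrite("pics/top2.png",f)
g=env.grab_frame("scene");cv2.imwrite("pics/scene2.png",g)
for n,f in(("top",f),("scene",g)):
    h=cv2.cvtColor(f,cv2.COLOR_BGR2HSV)
    m=(((h[...,0]<6)|(h[...,0]>174))&(h[...,1]>150)&(h[...,2]>80)).astype(np.uint8)
    k,_,s,ce=cv2.connectedComponentsWithStats(m)
    for i in range(1,k):
        if s[i,4]>15: print(n,ce[i].round(1),ray(n,*ce[i],.0857).round(4))
a=cv2.resize(g[150:290,170:310],(420,420),interpolation=2);b=cv2.resize(g[260:384,360:484],(380,380),interpolation=2)
cv2.imwrite("pics/c2.png",np.hstack([a,cv2.copyMakeBorder(b,0,40,0,0,0)]))
E
```

```text
t 9.2 pos [0.5663 0.2826 0.1795] yawy 20.15 tilt [-0.0002 -0.0002] F [-0.03  0.15  0.59] w 0.088
INC [0.0008 0.0011 0.1495] turn -0.05
top [228.3 179.7] [ 0.6339 -0.0162  0.0857]
top [245.7 181. ] [ 0.6289 -0.066   0.0857]
top [282.2 183.4] [ 0.6192 -0.1695  0.0857]
top [299.6 184.4] [ 0.6152 -0.2189  0.0857]
top [127.  210.7] [0.5525 0.275  0.0857]
scene [216.7 173.1] [ 0.6138 -0.2183  0.0857]
scene [228.5 185.4] [ 0.618  -0.1685  0.0857]
scene [255.4 214. ] [ 0.6276 -0.0651  0.0857]
scene [269.7 229.5] [ 0.6328 -0.0152  0.0857]
scene [419.5 310.2] [0.56   0.28   0.0857]
```

View pics/c2.png

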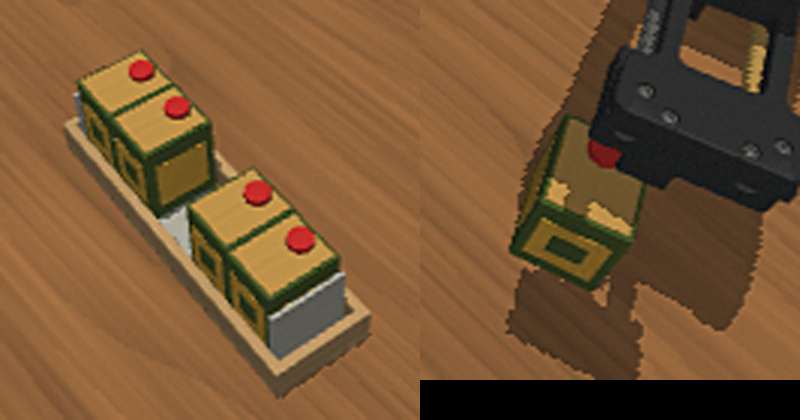

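The gap is now 54 mm (caps 2 and 3 are 104 mm apart). Its centre is about (0.6385, -0.1188), and both vision and touch agree on that. I'll first squeeze the tin lightly across its 50 mm faces to centre it, then regrasp across the 60 mm faces.

{"api": "jog_arm", "payload": {"increments": "0.088 0 0 0 -90;0.088 0 0 0 -90;0.088 0 0 0 -90;0.088 0 0 0 -90;0.088 0 0 0 -90;0.088 0 0 0 -90;0.088 0 0 0 -90;0.088 0 0 0 -90", "grip_force": 5}}

```text
time: 10.3
position: [0.566, 0.2834, 0.1797]
eef_rot: [0.0, -0.144, 0.99, 0.0]
ft_force: [-0.5, -0.0, -0.0]
grip_width: 0.088
grip_force: 0.0
```

```bash
python3 go.py .567 .2837 .03 110.2; python3 -c "
from h import *
print(env.read_state()['qpos'])"
```

```text
t 10.3 pos [0.566  0.2834 0.1797] yawy 106.52 tilt [0.0002 0.    ] F [-0.5  -0.01 -0.04] w 0.088
INC [-0.001  -0.      0.1497] turn -3.68
[ 2.77063165e-01  3.61210192e-01  1.50619244e+00 -2.18615018e-05
  1.27394411e+00 -1.58208623e+00]
```

{"api": "jog_arm", "payload": {"increments": "0.088 0 0 0.03 -3.7;0.088 0 0 0.06 -3.7;0.088 0 0 0.09 -3.7;0.088 0 0 0.12 -3.7;0.088 0 0 0.14 -3.7;0.088 0 0 0.15 -3.7;0.088 0 0 0.15 -3.7"}}

```text
time: 11.18
position: [0.5658, 0.2837, 0.0294]
eef_rot: [-0.0, -0.173, 0.985, -0.0]
ft_force: [0.3, -0.4, 0.8]
grip_width: 0.0881
grip_force: 0.0
```

{"api": "jog_arm", "payload": {"increments": "0.07 0 0 0 0;0.06 0 0 0 0;0.055 0 0 0 0;0.052 0 0 0 0;0.048 0 0 0 0;0.048 0 0 0 0;0.048 0 0 0 0"}}

```text
time: 12.05
position: [0.566, 0.2838, 0.0298]
eef_rot: [0.0, -0.173, 0.985, -0.0]
ft_force: [-0.3, -1.3, 2.9]
grip_width: 0.0501
grip_force: 5.0
```

```bash
python3 go.py .567 .2837 .03 110.2
```

```text
t 12.05 pos [0.566  0.2838 0.0298] yawy 109.9 tilt [ 0.0002 -0.    ] F [-0.26 -1.34  2.9 ] w 0.0501
INC [-0.0009 -0.0004 -0.0002] turn -0.3
```

Width 50.1 mm: the tin is centred and aligned. Next I open, rise, turn +90° and regrasp.

{"api": "jog_arm", "payload": {"increments": "0.088 0 0 0 0;0.088 0 0 0 0;0.088 0 0 0 0;0.088 0 0 0 0;0.088 0 0 -0.05 0;0.088 0 0 -0.075 0;0.088 0 0 -0.075 0"}}

```text
time: 12.92
position: [0.5676, 0.2843, 0.1071]
eef_rot: [0.003, -0.173, 0.985, 0.0]
ft_force: [-0.0, 0.7, 0.4]
grip_width: 0.0883
grip_force: 0.0
```

{"api": "jog_arm", "payload": {"increments": "0.088 0 0 0 90;0.088 0 0 0 90;0.088 0 0 0 90;0.088 0 0 0 90;0.088 0 0 0 90;0.088 0 0 0 90;0.088 0 0 0 90;0.088 0 0 0 90"}}

```text
time: 13.92
position: [0.5647, 0.2834, 0.1023]
eef_rot: [-0.001, 0.548, 0.837, -0.001]
ft_force: [-0.5, 0.5, -1.1]
grip_width: 0.0878
grip_force: 0.0
```

```bash
python3 go.py .566 .2838 .03 19.9
```

```text
t 13.925 pos [0.5647 0.2834 0.1023] yawy 23.6 tilt [-0.003  -0.0009] F [-0.52  0.52 -1.09] w 0.0878
INC [-0.0002  0.0016  0.0723] turn 3.7
```

{"api": "jog_arm", "payload": {"increments": "0.088 0 0 0 3.7;0.088 0 0 0.02 3.7;0.088 0 0 0.04 3.7;0.088 0 0 0.06 3.7;0.088 0 0 0.073 3.7;0.088 0 0 0.073 3.7;0.088 0 0 0.073 3.7"}}

```text
time: 14.8
position: [0.5664, 0.284, 0.0321]
eef_rot: [0.0, 0.572, 0.82, 0.0]
ft_force: [0.3, -1.0, 0.0]
grip_width: 0.0883
grip_force: 0.0
```

{"api": "jog_arm", "payload": {"increments": "0.075 0 0 0 0;0.065 0 0 0 0;0.058 0 0 0 0;0.058 0 0 0 0;0.058 0 0 0 0;0.058 0 0 0 0", "grip_force": 20}}

```text
time: 15.55
position: [0.566, 0.2838, 0.032]
eef_rot: [0.0, 0.572, 0.82, 0.0]
ft_force: [-2.3, 0.2, 5.0]
grip_width: 0.0595
grip_force: 20.0
```

```bash
python3 go.py .566 .2838 .03 19.9
```

```text
t 15.55 pos [0.566  0.2838 0.032 ] yawy 20.26 tilt [0.0003 0.0001] F [-2.27  0.18  4.97] w 0.0595
INC [-0.    -0.     0.002] turn 0.36
```

{"api": "jog_arm", "payload": {"increments": "0.058 0 0 -0.02 0;0.058 0 0 -0.06 0;0.058 0 0 -0.1 0;0.058 0 0 -0.13 0;0.058 0 0 -0.13 0"}}

```text
time: 16.18
position: [0.5677, 0.2844, 0.1651]
eef_rot: [0.002, 0.572, 0.82, 0.002]
ft_force: [0.4, 0.0, -3.3]
grip_width: 0.06
grip_force: 20.0
```

```bash
python3 go.py .6387 -.1189 .16 -5.4
```

```text
t 16.175 pos [0.5677 0.2844 0.1651] yawy 20.26 tilt [0.0061 0.0018] F [ 0.36  0.03 -3.26] w 0.06
INC [-0.4029 -0.0731  0.0049] turn 25.66
```

{"api": "jog_arm", "payload": {"increments": "0.058 -0.04 -0.0073 0 5;0.058 -0.09 -0.016 0 10;0.058 -0.14 -0.025 0 15;0.058 -0.19 -0.034 0 20;0.058 -0.24 -0.044 0 25.6;0.058 -0.29 -0.053 0 25.6;0.058 -0.34 -0.062 0 25.6;0.058 -0.38 -0.069 0 25.6"}}

```text
time: 17.18
position: [0.6317, -0.0984, 0.1594]
eef_rot: [-0.001, 0.74, 0.673, -0.001]
ft_force: [0.1, 0.3, -3.3]
grip_width: 0.0597
grip_force: 20.0
```

{"api": "jog_arm", "payload": {"increments": "0.058 0 0 0 0;0.058 0 0 0 0"}}

```text
time: 17.42
position: [0.6316, -0.0959, 0.1599]
eef_rot: [-0.001, 0.739, 0.673, -0.001]
ft_force: [0.2, 0.8, -3.0]
grip_width: 0.0598
grip_force: 20.0
```

```bash
python3 go.py .6387 -.1189 .16 -5.4
```

```text
t 17.425 pos [ 0.6316 -0.0959  0.1599] yawy -5.37 tilt [-0.0027  0.0014] F [ 0.23  0.84 -3.  ] w 0.0598
INC [-0.0222  0.0092 -0.0002] turn 0.03
```

{"api": "jog_arm", "payload": {"increments": "0.058 -0.012 0.005 0 0;0.058 -0.022 0.0092 0 0;0.058 -0.022 0.0092 0 0;0.058 -0.022 0.0092 0 0;0.058 -0.022 0.0092 0 0"}}

```text
time: 18.05
position: [0.6397, -0.119, 0.1616]
eef_rot: [-0.0, 0.739, 0.673, 0.0]
ft_force: [0.2, -0.4, -2.5]
grip_width: 0.0595
grip_force: 20.0
```

```bash
python3 go.py .6387 -.1189 .124 -5.4; python3 - <<'E'
from h import *
g=env.grab_frame("scene")
cv2.imwrite("pics/c3.png",cv2.resize(g[110:290,150:330],(540,540),interpolation=2))
E
```

```text
t 18.05 pos [ 0.6397 -0.119   0.1616] yawy -5.33 tilt [-0.0001  0.0001] F [ 0.25 -0.43 -2.51] w 0.0595
INC [ 0.     -0.001   0.0376] turn 0.07
```

View pics/c3.png

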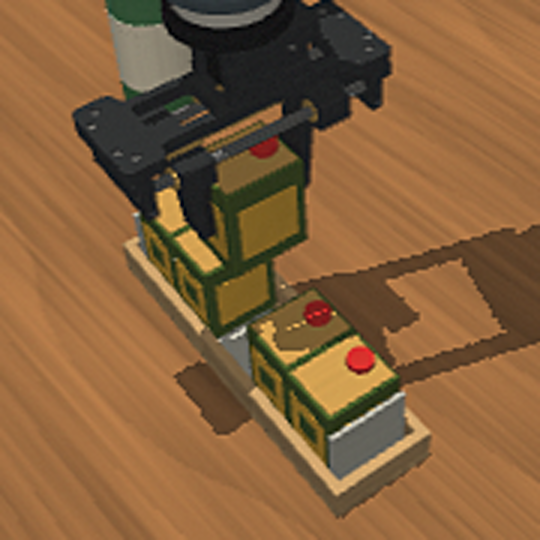

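The held tin hangs over the gap, square to the row, with its cap at (265,147) of the crop, the same side as the others'. I descend slowly and watch the force.

{"api": "jog_arm", "payload": {"increments": "0.058 0 0 0.015 0;0.058 0 0 0.03 0;0.058 0 0 0.038 0;0.058 0 0 0.042 0;0.058 0 0 0.046 0;0.058 0 0 0.049 0"}}

```text
time: 18.85
position: [0.64, -0.1195, 0.1127]
eef_rot: [0.0, 0.739, 0.673, 0.0]
ft_force: [0.1, 0.2, -3.2]
grip_width: 0.0594
grip_force: 20.0
```

{"api": "jog_arm", "payload": {"increments": "0.058 0 0 0.002 0;0.058 0 0 0.004 0;0.058 0 0 0.006 0;0.058 0 0 0.008 0"}}

```text
time: 19.35
position: [0.6398, -0.1193, 0.1045]
eef_rot: [0.0, 0.739, 0.673, 0.0]
ft_force: [0.2, -0.7, -3.1]
grip_width: 0.0597
grip_force: 20.0
```

{"api": "jog_arm", "payload": {"increments": "0.058 0 0 0.005 0;0.058 0 0 0.01 0;0.058 0 0 0.015 0;0.058 0 0 0.02 0"}}

```text
time: 19.85
position: [0.6397, -0.1193, 0.0841]
eef_rot: [-0.0, 0.739, 0.673, -0.0]
ft_force: [0.1, 0.1, -2.9]
grip_width: 0.0599
grip_force: 20.0
```

{"api": "jog_arm", "payload": {"increments": "0.058 0 0 0.006 0;0.058 0 0 0.012 0;0.058 0 0 0.018 0;0.058 0 0 0.024 0;0.058 0 0 0.03 0;0.058 0 0 0.035 0;0.058 0 0 0.038 0"}}

```text
time: 20.72
position: [0.6397, -0.1193, 0.0462]
eef_rot: [-0.0, 0.739, 0.673, -0.0]
ft_force: [0.2, -0.9, -2.3]
grip_width: 0.0598
grip_force: 20.0
```

Clean so far. The last 6 mm or so follows, until the floor carries the tin.

{"api": "jog_arm", "payload": {"increments": "0.058 0 0 0.002 0;0.058 0 0 0.004 0;0.058 0 0 0.0055 0;0.058 0 0 0.0065 0;0.058 0 0 0.0065 0"}}

```text
time: 21.35
position: [0.6398, -0.1194, 0.0401]
eef_rot: [0.0, 0.739, 0.673, 0.0]
ft_force: [-0.1, 0.2, -2.6]
grip_width: 0.0602
grip_force: 20.0
```

{"api": "jog_arm", "payload": {"increments": "0.058 0 0 0.0008 0;0.058 0 0 0.0015 0;0.058 0 0 0.002 0;0.058 0 0 0.002 0"}}

```text
time: 21.85
position: [0.6401, -0.1194, 0.04]
eef_rot: [0.0, 0.739, 0.673, 0.0]
ft_force: [-5.7, 0.9, 9.2]
grip_width: 0.0597
grip_force: 20.0
```

On the floor (the force rose by 12 N). I relieve the press, release and rise.

{"api": "jog_arm", "payload": {"increments": "0.058 0 0 -0.002 0;0.064 0 0 -0.002 0;0.072 0 0 -0.002 0;0.08 0 0 -0.002 0;0.08 0 0 -0.002 0;0.08 0 0 -0.02 0;0.08 0 0 -0.05 0;0.08 0 0 -0.09 0"}}

```text
time: 22.85
position: [0.6394, -0.1192, 0.1293]
eef_rot: [-0.0, 0.739, 0.673, -0.0]
ft_force: [0.4, -0.0, -0.4]
grip_width: 0.0797
grip_force: 0.0
```

{"api": "jog_arm", "payload": {"increments": "0.08 0 0 -0.06 0;0.08 0 -0.06 -0.08 0;0.08 0.06 -0.12 -0.08 0;0.08 0.12 -0.15 -0.08 0;0.08 0.18 -0.2 -0.08 0;0.08 0.2 -0.2 -0.08 0;0.08 0.2 -0.2 -0.08 0"}}

```text
time: 23.72
position: [0.458, 0.1014, 0.2095]
eef_rot: [0.0, 0.737, 0.675, 0.001]
ft_force: [0.6, -0.9, 0.4]
grip_width: 0.0802
grip_force: 0.0
```

```bash
python3 - <<'E'
from h import *
g=env.grab_frame("scene");f=env.grab_frame("top")
a=cv2.resize(g[150:290,170:310],(420,420),interpolation=2);b=cv2.resize(f[140:220,205:325],(375,250),interpolation=2)
cv2.imwrite("pics/c4.png",np.hstack([a,cv2.copyMakeBorder(b,0,170,0,0,0)]))
for n,f in(("top",f),("scene",g)):
    h=cv2.cvtColor(f,cv2.COLOR_BGR2HSV)
    m=(((h[...,0]<6)|(h[...,0]>174))&(h[...,1]>150)&(h[...,2]>80)).astype(np.uint8)
    k,_,s,ce=cv2.connectedComponentsWithStats(m)
    for i in range(1,k):
        if s[i,4]>15: print(n,ce[i].round(1),ray(n,*ce[i],.0857).round(4))
E
```

```text
top [228.3 179.6] [ 0.6343 -0.0162  0.0857]
top [245.7 181. ] [ 0.6289 -0.066   0.0857]
top [264.2 181.4] [ 0.6264 -0.1186  0.0857]
top [282.2 183.4] [ 0.6192 -0.1695  0.0857]
top [299.6 184.4] [ 0.6152 -0.2189  0.0857]
scene [216.7 173.1] [ 0.6138 -0.2183  0.0857]
scene [228.5 185.4] [ 0.618  -0.1685  0.0857]
scene [240.5 199.6] [ 0.625  -0.1173  0.0857]
scene [255.4 214. ] [ 0.6278 -0.0651  0.0857]
scene [269.7 229.5] [ 0.6328 -0.0152  0.0857]
```

View pics/c4.png

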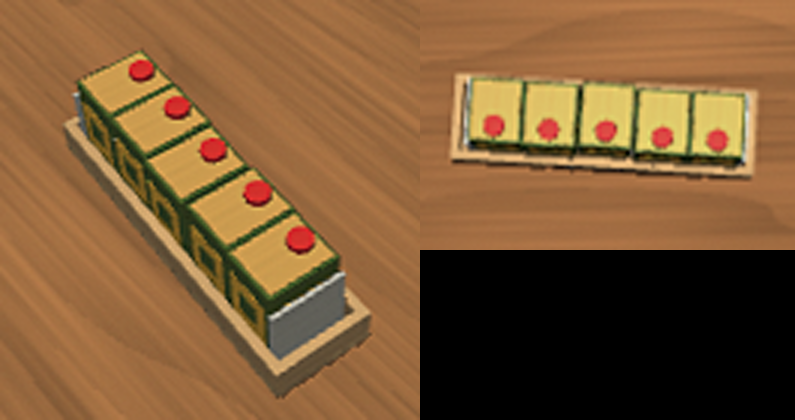

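Both views show all five tins level and square. The caps are in line, and the new tin's cap is about 2 mm off the row line, inside the 8 mm limit. I hand the job in.

```bash
python3 -c "
from rig import env
print(env.job_done())"
```

```text
the job is handed in; nothing more can be done
None
```

The oil tin stands in the middle gap, down on the tray's floor and square between its neighbours, with its cap on the same side as the others'; I handed the job in after about 24 s of robot time, and the hand-in returned no verdict.

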